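# Load the rocking cure tray so it stays level

## Robot

A 7-joint arm with a two-finger parallel gripper is mounted at the origin on the work surface. World frame = base frame: x ahead of the robot, y to its left, z up, the work surface at z = 0. Lengths are in m, angles in degrees, forces in N, time in s.
With the tool pointing down it reaches from about 0.425 to 0.825 m from the base axis. Payload 3.6 kg.
Tool frame: the origin (TCP) lies midway between the tips of the shut fingers; the grasp point (between the pads) lies 19 mm behind it; z points along the fingers, y is the line along which they close (so a half turn about z gives the same grasp; the last joint's range is limited). The gripper opens to 93 mm and grips with 3 to 60 N. Pads are 15 mm wide; open, the fingers measure 128 mm over their backs; the gripper's body (75 mm by 188 mm) begins 65 mm behind the grasp point.
Start: joints at [-68.669, 35.231, -0.722, 81.555, 0.464, 63.22, -2.315], TCP at [0.252, 0.599, 0.219] pointing down, gripper open.
Joint ranges: [-178.69, 178.69], [-17.37, 117.87], [-77.05, 75.6], [15.02, 138.74], [-78.02, 258.01], [0.78, 113.62], [-162.83, 162.83]. Speed limits (degrees/s): [159.86, 159.86, 180, 180, 180, 180, 180].

## Interface

Orientations are given as [roll, pitch, yaw] about the fixed x, y, z axes, in that order (R = Rz(yaw) Ry(pitch) Rx(roll)).
In Python, from station import status, eyes, bot gives the robot as it stands.
- The arm moves only by the tool servo_tool, never from a script. Its argument "steps" is a list that holds one entry, the list of rows, each a list of 5 numbers: the opening, from 0 (shut) to 1 (fully open), then the shift along the tool's x, y, z in m, then the turn about the tool's z in rad. A call has 1 to 12 rows; each row shifts and turns the commanded pose from where the row before left it, along the tool's axes as they then stand; what a row does not reach is not made up. A row lasts 1/8 s, in which the tool goes at most 62.5 mm and 10.7 degrees, less where a joint would pass 70% of its speed; a pose out of reach is approached as far as the arm can. A call is refused whole if a number of a shift passes 0.0625 or a number of a turn 0.188, either way. A call with a gripper value outside its range is refused whole. The fingers move at their own pace and stop on an object; "squeeze" is the grip in N (left out, the last holds). Time passes only in rows, so rows that do not move let the fingers close. It gives the time, the measured TCP pose, the force, the opening and the grip force at its end, in the units of the state.
- status.sense(): the state, without advancing time (a new reading comes with each control period).
- eyes.capture(name): name is "side" or "top"; returns a dict with "color" (420x560x3 uint8, blue, green, red), "vfov" (degrees; the focal length in pixels is half the picture's height over the tangent of half this angle, whatever the lens; pixels are square), "cx", "cy" (the principal point, pixels), "dist" ([k1, k2, p1, p2, k3] as OpenCV has them; the pictures are not rectified), "R" (3x3) and "t" (3): a world point X has camera coordinates R X + t. Camera axes: x right, y down, z forward; pixel columns grow to the right and rows downward; lengths in m; the calibration is good to about 2 mm. A picture is of the moment at which its call begins. There is no depth.
- bot.hand_in(): hands the job in; it is judged then, once.
The state is a dict: "clock": time; "joint_positions": joint angles; "joint_velocities": joint speeds; "tau": joint torques, N m; "position": TCP position; "tcp_rot": TCP orientation; "ft_force": force on the tool from outside, world axes, zero at the start; "ft_torque": the same for the moment, N m; "finger_gap": finger opening in m; "grip_force": force on a finger pad.
Only numpy, scipy, OpenCV 4.12 (cv2) and the standard library are available. Lean on these libraries where they do the work, as an engineer would, in place of code of your own. Each camera call takes 0.05 s, during which the arm holds its last target. There are 200 camera calls.

## Task

One small phone clamp already lies on the rocking cure tray and tips it; load the other small clamp and the large clamp so that the tray stays level while the glue sets: both small clamps flat side by side on one side of the pivot, the large one flat on the other, not stacked. Keep the clamps flat as you carry them and set each down gently so that the tray never slams, then let go; leave the bottle, the screw box and the screwdriver alone.

Things in the scene. Friction and masses are not known exactly. Their poses are not given: they have to be found in the camera images.
- tray (a joint): tilt of the rocking tray, rad; 0 is level, positive raises the bay_a end; stops at +-0.10. A spring centres it (2.5 N m/rad) and a damper slows it (1 N m s/rad): one small clamp or more too many on a side tips it to the stop. Either end can be pressed down by hand. Equal weights equally far from the pivot leave it level; the two small clamps together weigh as much as the large one.
- stand: fixed stand on the bench that carries the tray; origin on the bench under the middle of the tray, x along the pivot, y along the tray's length. Pivot 60 mm and tray floor (level) 70 mm above the bench. Aluminium tray 208 mm (x) by 378 mm (y) outside, rims 4 mm thick and 8 mm high, a grey ridge 30 mm wide (y), 20 mm high across its middle over the pivot. Four rubber feet under it.
- bay_a (a point): middle of the tray floor on the tray's +y side, 100 mm from the pivot, on a fine engraved line. Each bay is 200 mm (x) by 170 mm (y) inside. Axes: x along the pivot, y along the tray's length, z normal to the floor. The small clamps fit side by side 45 mm either side of this point in x, long sides along y; the large one fits with its long side along x.
- bay_b (a point): the same on the tray's -y side, 100 mm from the pivot, with the same axes; the two bays are alike
- large_center (a point): centre, half-way up (37 mm above the underside), of the large phone clamp. A black grip bar stands across its middle: 16 mm thick (along the clamp's x), 50 mm long (along y), from 3 mm below to 37 mm above this point. Grip it across the 16 mm, from above, fingertips staying above the plate; the clamp is balanced about it.
- small1_center (a point): centre, half-way up (33 mm above the underside), of one of two identical small phone clamps. A black grip bar stands across its middle: 16 mm thick (along the clamp's y), 50 mm long (along x), from 7 mm below to 33 mm above this point. Grip it across the 16 mm, from above, fingertips staying above the plate; the clamp is balanced about it.
- small2_center (a point): centre, half-way up (33 mm above the underside), of one of two identical small phone clamps. A black grip bar stands across its middle: 16 mm thick (along the clamp's y), 50 mm long (along x), from 7 mm below to 33 mm above this point. Grip it across the 16 mm, from above, fingertips staying above the plate; the clamp is balanced about it.
- large: the large clamp itself: silver plates with a black phone between, 165 x 90 mm, 34 mm thick (74 mm high with its bar), 0.60 kg within 3 %, long side along its own x; origin in the middle of its underside, z up
- small1: the small clamp itself: silver plates with a black phone between, 62 x 125 mm, 26 mm thick (66 mm high with its bar), 0.30 kg within 3 %, long side along its own y; origin in the middle of its underside, z up; it starts on the bench
- small2: the other small clamp itself: silver plates with a black phone between, 62 x 125 mm, 26 mm thick (66 mm high with its bar), 0.30 kg within 3 %, long side along its own y; origin in the middle of its underside, z up; it starts on the tray, in either bay, to one side of it
- cleaner: bystander: white bottle, 52 mm across, 100 mm high, standing on the bench beyond the work; origin under its centre
- screwbox: bystander: grey divided screw box 90 x 130 x 30 mm; origin under its centre
- driver: bystander: screwdriver 160 mm long with a black handle, lying on the bench; origin near its middle

How it is judged (in metres and radians):
At the end, for the whole second after the job is handed in: The large clamp lies flat on the tray floor on one side of the pivot and both small clamps lie flat on the floor on the other side (centres within 6 mm of their resting height over the floor); the tray is level within 0.05 rad (about 3 degrees) and at rest, the clamps at rest and released (((x of large_center in the frame of bay_a between -0.1 and 0.1 m and y of large_center in the frame of bay_a between -0.085 and 0.085 m and z of large_center in the frame of bay_a between 0.031 and 0.043 m and x of small1_center in the frame of bay_b between -0.1 and 0.1 m and y of small1_center in the frame of bay_b between -0.085 and 0.085 m and z of small1_center in the frame of bay_b between 0.027 and 0.039 m and x of small2_center in the frame of bay_b between -0.1 and 0.1 m and y of small2_center in the frame of bay_b between -0.085 and 0.085 m and z of small2_center in the frame of bay_b between 0.027 and 0.039 m) or (x of large_center in the frame of bay_b between -0.1 and 0.1 m and y of large_center in the frame of bay_b between -0.085 and 0.085 m and z of large_center in the frame of bay_b between 0.031 and 0.043 m and x of small1_center in the frame of bay_a between -0.1 and 0.1 m and y of small1_center in the frame of bay_a between -0.085 and 0.085 m and z of small1_center in the frame of bay_a between 0.027 and 0.039 m and x of small2_center in the frame of bay_a between -0.1 and 0.1 m and y of small2_center in the frame of bay_a between -0.085 and 0.085 m and z of small2_center in the frame of bay_a between 0.027 and 0.039 m)) and value of joint tray between -0.05 and 0.05 rad and velocity of joint tray between -0.05 and 0.05 rad/s and linear speed of each of large, small1, small2 below 0.02 m/s); the robot touches nothing.
It fails at once if the tray is slammed (swings faster than 3 rad/s) (velocity of joint tray above 3 rad/s or velocity of joint tray below -3 rad/s).
It fails at once if a clamp is tipped more than 0.5 rad from flat (angle between any of large, small1, small2's own z axis and vertical above 0.5 rad).
It fails at once if the bottle is disturbed (moved over 30 mm) (distance of cleaner from where it was at the start of the episode above 0.03 m).
It fails at once if the screw box is disturbed (moved over 30 mm) (distance of screwbox from where it was at the start of the episode above 0.03 m).
It fails at once if the screwdriver is disturbed (moved over 30 mm) (distance of driver from where it was at the start of the episode above 0.03 m).
It also fails if it takes over 62 s, if anything falls off the work surface, if the arm or the gripper's body presses on something with over 40 N, if the wrist force passes 120 N, or if a joint passes its speed limit or range.

## Working session

There is one attempt and no reset: what is moved stays moved. The work goes in short steps, Python scripts to look and compute and a tool call to move; the robot and the scene stay as the last step left them, time stands still between calls to the robot, and variables do not carry over. Pictures are saved under pics/ and viewed, at most 10 in all, crops included, and the job is handed in when it is done.

Besides the shell and the picture viewer there is one more tool, called after "Request:" by a JSON object that holds its "op" and its "data", one argument or row to a line. servo_tool: Moves the arm, as the interface text tells. Its arguments: {"type":"object","properties":{"steps":{"type":"array","items":{"type":"array","items":{"type":"array","items":{"type":"number"}}}},"squeeze":{"type":"number"}},"required":["steps"]}

```bash
mkdir -p pics; cat > h.py <<'E'
import numpy as np, cv2
from station import status, eyes, bot
def cap(n,f):
    d=eyes.capture(n); cv2.imwrite('pics/%s.png'%f,d['color']); np.save('pics/%s.npy'%f,d,allow_pickle=True); return d
def load(f): return np.load('pics/%s.npy'%f,allow_pickle=True).item()
def K(d):
    f=210/np.tan(np.radians(d['vfov'])/2); return np.array([[f,0,d['cx']],[0,f,d['cy']],[0,0,1]])
def ray(d,px,z):
    u=cv2.undistortPoints(np.array(px,float).reshape(-1,1,2),K(d),np.array(d['dist'],float)).reshape(-1,2)
    R=np.array(d['R']);t=np.array(d['t']); c=-R.T@t
    v=np.c_[u,np.ones(len(u))]@R
    return c+v*((z-c[2])/v[:,2])[:,None]
def proj(d,X):
    R=np.array(d['R']); return cv2.projectPoints(np.array(X,float).reshape(-1,1,3),cv2.Rodrigues(R)[0],np.array(d['t'],float),K(d),np.array(d['dist'],float))[0].reshape(-1,2)
E
python3 - <<'E'
from h import *
for n in('top','side'):
    d=cap(n,n+'0'); print(n,-np.array(d['R']).T@d['t'],d['dist'],d['vfov'])
print(status.sense())
E
```

```text
top [ 0.56581761 -0.06055327  1.11379647] [-0.04176502  0.          0.          0.          0.        ] 47.11097700506299
side [ 0.49354031 -0.7347912   0.60288999] [-0.08933936  0.          0.          0.          0.        ] 55.53039808587112
{'clock': 0.1, 'joint_positions': array([-68.66870731,  35.28338809,  -0.72310685,  81.62862012,
         0.46464942,  63.22105305,  -2.31497017]), 'joint_velocities': array([-0.03682497, -0.0992912 ,  0.04560718, -0.24137884,  0.0184181 ,
       -0.08551755,  0.03818227]), 'tau': array([ 8.07130073e-04, -4.60043192e+01,  2.09866287e-01, -1.66244620e+01,
       -6.12146105e-02,  1.69569778e-02,  1.16128526e-04]), 'position': array([0.25212356, 0.59835649, 0.21762101]), 'tcp_rot': array([-1.79869834e+02,  1.92394478e-03,  1.57154322e+02]), 'ft_force': array([-0.19078942,  0.14920695,  0.69595035]), 'ft_torque': array([0.00380183, 0.05288241, 0.02309137]), 'grip_force': 0.0, 'finger_gap': 0.09286053003546496}
```

```bash
sleep 1
```

```text
(no output)
```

View pics/top0.png

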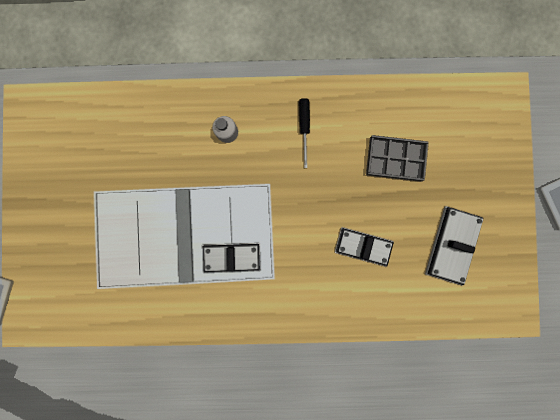

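View pics/side0.png

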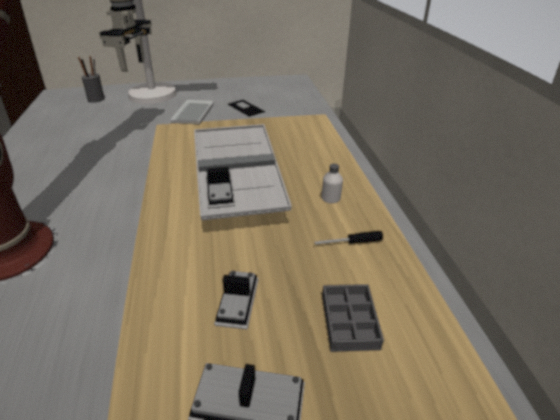

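The top view shows the tray at (95–273, 185–288) with its ridge at column 183. small2 is in the right bay at (231,258), small1 is on the bench at (364,246), and large is at (456,245). The side view agrees: small2's bay is the lowered one. small1 goes in the right bay above small2, and large goes in the left bay.

```bash
python3 - <<'E'
from h import *
d=load('top0'); im=d['color']; hsv=cv2.cvtColor(im,cv2.COLOR_BGR2HSV)
m=((hsv[...,1]<60)|(hsv[...,2]<60)).astype(np.uint8)*255
m[:85]=0; m[335:]=0; m[:,:20]=0; m[:,530:]=0
m=cv2.morphologyEx(m,cv2.MORPH_OPEN,np.ones((3,3)))
for c in cv2.findContours(m,cv2.RETR_EXTERNAL,cv2.CHAIN_APPROX_NONE)[0]:
    if cv2.contourArea(c)<300: continue
    r=cv2.minAreaRect(c); b=cv2.boxPoints(r)
    print('rect',np.round(r[0]),np.round(r[1]),r[2])
    for z in (0.02,.07): 
        q=ray(d,b,z); print(z,q[:,:2].round(3).tolist(),'c',q.mean(0)[:2].round(4),'sides',np.linalg.norm(q[1]-q[0]).round(3),np.linalg.norm(q[2]-q[1]).round(3))
# black bars
g=hsv[...,2]
for n,(x0,y0,x1,y1),z in (('s1',(350,232,382,262),.066),('s2',(218,244,243,273),.13),('L',(441,235,480,258),.074)):
    mm=np.zeros_like(g); mm[y0:y1,x0:x1]=(g[y0:y1,x0:x1]<45)*255
    c=max(cv2.findContours(mm,cv2.RETR_EXTERNAL,cv2.CHAIN_APPROX_NONE)[0],key=cv2.contourArea)
    r=cv2.minAreaRect(c); print(n,r, ray(d,[r[0]],z).round(4), ray(d,cv2.boxPoints(r),z)[:,:2].round(3).tolist())
cv2.imwrite('pics/crop.png',np.vstack([cv2.resize(im[180:295,90:280],None,fx=3,fy=3)[:, :570]]))
cv2.imwrite('pics/crop2.png',cv2.resize(im[195:295,320:500],None,fx=4,fy=4))
E
```

```text
rect [364. 247.] [55. 27.] 15.255118370056152
0.02 [[0.497, -0.153], [0.554, -0.17], [0.519, -0.289], [0.462, -0.271]] c [ 0.5079 -0.2208] sides 0.06 0.124
0.07 [[0.5, -0.149], [0.555, -0.165], [0.521, -0.278], [0.466, -0.262]] c [ 0.5106 -0.2135] sides 0.057 0.118
rect [454. 246.] [41. 72.] 16.389541625976562
0.02 [[0.442, -0.357], [0.597, -0.408], [0.568, -0.497], [0.414, -0.445]] c [ 0.5054 -0.427 ] sides 0.163 0.093
0.07 [[0.448, -0.343], [0.595, -0.392], [0.568, -0.477], [0.421, -0.428]] c [ 0.5082 -0.4102] sides 0.155 0.089
rect [183. 236.] [ 98. 178.] 87.27368927001953
0.02 [[0.648, 0.397], [0.658, -0.011], [0.437, -0.017], [0.426, 0.388]] c [0.5422 0.1891] sides 0.408 0.221
0.07 [[0.644, 0.376], [0.654, -0.013], [0.443, -0.019], [0.432, 0.367]] c [0.5433 0.1777] sides 0.39 0.211
rect [397. 158.] [59. 41.] 6.34019136428833
0.02 [[0.67, -0.23], [0.763, -0.243], [0.745, -0.377], [0.653, -0.363]] c [ 0.7079 -0.3031] sides 0.094 0.135
0.07 [[0.666, -0.222], [0.754, -0.235], [0.737, -0.362], [0.649, -0.349]] c [ 0.7014 -0.292 ] sides 0.09 0.129
rect [225. 128.] [25. 24.] 90.0
0.02 
[... 303 characters left out ...]
], [0.769, -0.081]] c [ 0.8096 -0.0926] sides 0.025 0.08
0.07 [[0.836, -0.078], [0.837, -0.102], [0.761, -0.104], [0.76, -0.08]] c [ 0.7985 -0.0912] sides 0.024 0.076
s1 ((366.9377746582031, 247.48341369628906), (22.803142547607422, 25.057693481445312), 14.931418418884277) [[ 0.5082 -0.2211  0.066 ]] [[0.489, -0.19], [0.541, -0.205], [0.527, -0.253], [0.475, -0.237]]
s2 ((230.0, 257.0), (26.0, 24.0), 90.0) [[0.4987 0.068  0.13  ]] [[0.526, 0.092], [0.525, 0.043], [0.472, 0.044], [0.473, 0.093]]
L ((460.6999816894531, 246.40000915527344), (27.51181411743164, 7.273237228393555), 18.434946060180664) [[ 0.5061 -0.4231  0.074 ]] [[0.509, -0.392], [0.524, -0.398], [0.503, -0.454], [0.489, -0.448]]
```

View pics/crop2.png

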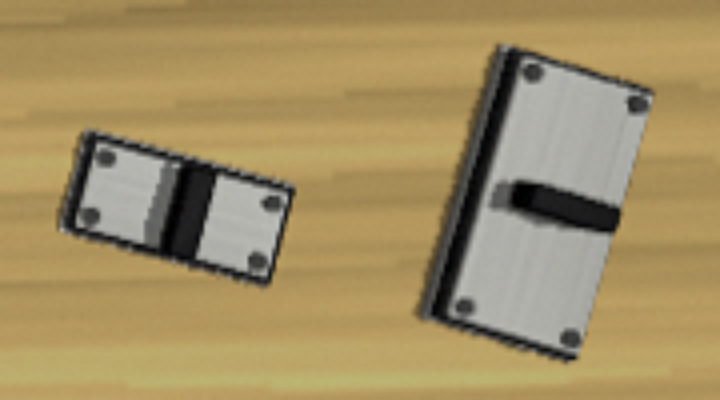

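View pics/crop.png

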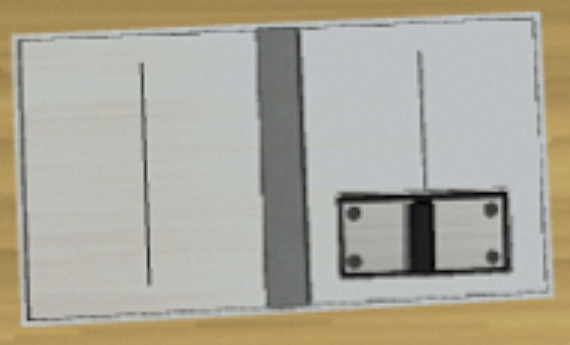

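The crops show the bolt heads and bar edges clearly. small1's bolts are at (107,157), (90,215), (272,202), (257,261). The large clamp's are at (533,72), (638,104), (465,306), (571,338). On the tray, the ridge runs from (279,28) to (288,306).

```bash
python3 - <<'E'
from h import *
d=load('top0')
def P(p,s,o,z):
    return np.vstack([ray(d,[(np.array(a)+.5)/s-.5+o],zz) for a,zz in zip(p,z)])
def rep(n,q):
    v=(q[0]+q[1]-q[2]-q[3])/2; print(n,q.mean(0).round(4),'long axis deg',np.degrees(np.arctan2(v[1],v[0])).round(1),'len',np.linalg.norm(v).round(4))
rep('s1',P([(107,157),(90,215),(272,202),(257,261)],4,(320,195),[.028]*4))
rep('L',P([(533,72),(638,104),(465,306),(571,338)],4,(320,195),[.036]*4))
rep('s2',P([(354,213),(355,261),(490,210),(492,257)],3,(90,180),[.092,.092,.084,.084]))
r=P([(279,28),(288,306)],3,(90,180),[.09]*2); print('ridge',r.round(4),r.mean(0).round(4),np.degrees(np.arctan2(*(r[0]-r[1])[[1,0]])))
c=P([(13,36),(23,326),(540,12),(553,297)],3,(90,180),[.097,.097,.059,.059]); rep('tray',c)
print(c.round(3).tolist())
l=P([(141,63),(150,285)],3,(90,180),[.08]*2); print('lineL',l.round(4).tolist(),l.mean(0))
l=P([(418,50),(425,190)],3,(90,180),[.06]*2); print('lineR',l.round(4).tolist())
s=status.sense(); print(s['position'],s['tcp_rot'])
E
```

```text
s1 [ 0.5078 -0.2226  0.028 ] long axis deg 73.4 len 0.0967
L [ 0.5054 -0.4294  0.036 ] long axis deg -18.3 len 0.1365
s2 [0.4935 0.0721 0.088 ] long axis deg 89.9 len 0.0961
ridge [[0.6427 0.1721 0.09  ]
 [0.4458 0.1682 0.09  ]] [0.5442 0.1702 0.09  ] 1.1182042376986492
tray [0.5434 0.1713 0.078 ] long axis deg 91.6 len 0.3752
[[0.641, 0.361, 0.097], [0.436, 0.355, 0.097], [0.652, -0.013, 0.059], [0.445, -0.018, 0.059]]
lineL [[0.6205, 0.2746, 0.08], [0.4613, 0.2695, 0.08]] [0.54090454 0.27203487 0.08      ]
lineR [[0.6264, 0.0771, 0.06], [0.5243, 0.0737, 0.06]]
[0.25212356 0.59835649 0.21762101] [-1.79869834e+02  1.92394478e-03  1.57154322e+02]
```

```bash
cat >> h.py <<'E'
def shift(yaw,wx,wy):
    c,s=np.cos(np.radians(yaw)),np.sin(np.radians(yaw)); return np.round([c*wx+s*wy,s*wx-c*wy],4)
def to(x,y,yaw,z=None):
    """tool turn needed to reach yaw (rad), then tool shift at that yaw"""
    s=status.sense(); p=s['position']; dy=(yaw-s['tcp_rot'][2]+90)%180-90; Y=s['tcp_rot'][2]+dy
    print('pos',p.round(4),'rot',s['tcp_rot'].round(2),'F',s['ft_force'].round(1),'gap',round(s['finger_gap'],4),'grip',round(s['grip_force'],1),'t',s['clock'],'| turn',round(-np.radians(dy),3),'then shift',shift(Y,x-p[0],y-p[1]),'dz',None if z is None else round(p[2]-z,4))
E
python3 -c "
from h import *
to(.5,.2,163.4); print(shift(163.4,.008,-.4226))"
```

```text
pos [0.2521 0.5984 0.2176] rot [-179.87    0.    157.15] F [-0.2  0.1  0.7] gap 0.0929 grip 0.0 t 0.1 | turn -0.109 then shift [-0.3514 -0.3109] dz None
[-0.1284 -0.4027]
```

Request:
{"op": "servo_tool", "data": {
  "steps": [
    [[1,0,0,0,-0.109],[0.6,-0.02,-0.018,0,0],[0.6,-0.04,-0.035,0,0],[0.6,-0.04,-0.035,0,0],[0.6,-0.04,-0.035,0,0],[0.6,-0.04,-0.035,0,0],[0.6,-0.04,-0.035,0,0],[0.6,-0.04,-0.035,0,0],[0.6,-0.04,-0.035,0,0],[0.6,-0.04,-0.035,0,0],[0.6,-0.011,-0.013,0,0],[0.6,-0.012,-0.04,0,0]]
  ]
}}

```text
clock: 1.6
position: [0.4997, 0.1608, 0.2182]
tcp_rot: [179.9, -0.1, 163.6]
ft_force: [-0.5, -1.0, -0.6]
finger_gap: 0.0558
grip_force: 0.0
```

Request:
{"op": "servo_tool", "data": {
  "steps": [
    [[0.6,-0.013,-0.042,0,0],[0.6,-0.013,-0.042,0,0],[0.6,-0.013,-0.042,0,0],[0.6,-0.013,-0.042,0,0],[0.6,-0.013,-0.042,0,0],[0.6,-0.013,-0.042,0,0],[0.6,-0.013,-0.042,0,0],[0.6,-0.013,-0.04,0,0],[0.6,-0.012,-0.025,0.02,0],[0.6,0,-0.004,0.02,0],[0.6,0,0,0,0],[0.6,0,0,0,0]]
  ]
}}

```text
clock: 3.1
position: [0.5081, -0.2208, 0.1791]
tcp_rot: [180.0, 0.0, 163.5]
ft_force: [0.3, -0.1, -0.4]
finger_gap: 0.0559
grip_force: 0.0
```

```bash
python3 - <<'E'
from h import *
to(.508,-.222,163.4,.034)
d=cap('side','s1a'); s=status.sense()
cv2.imwrite('pics/s1a_c.png',cv2.resize(d['color'][150:420,120:400],None,fx=2,fy=2))
E
```

```text
pos [ 0.5081 -0.2208  0.1791] rot [1.7995e+02 3.0000e-02 1.6352e+02] F [ 0.3 -0.1 -0.4] gap 0.0559 grip 0.0 t 3.1 | turn 0.002 then shift [-0.0002 -0.0012] dz 0.1451
```

View pics/s1a_c.png

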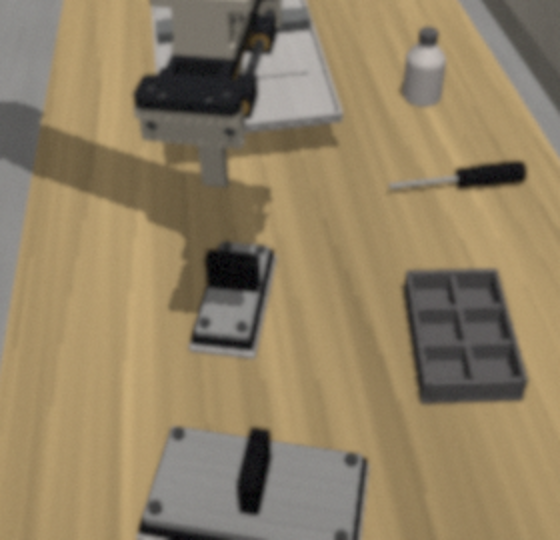

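The gripper is over small1 and lined up with it, so I descend and grip.

Request:
{"op": "servo_tool", "data": {
  "steps": [
    [[0.6,0,-0.001,0.03,0],[0.6,0,0,0.04,0],[0.6,0,0,0.035,0],[0.6,0,0,0.025,0],[0.6,0,0,0.012,0],[0.6,0,0,0.002,0],[0.6,0,0,0,0],[0,0,0,0,0],[0,0,0,0,0],[0,0,0,0,0],[0,0,0,0,0],[0,0,0,0,0]]
  ],
  "squeeze": 40
}}

```text
clock: 4.65
position: [0.5072, -0.2228, 0.0347]
tcp_rot: [180.0, 0.0, 163.4]
ft_force: [-0.1, 1.1, 0.5]
finger_gap: 0.0155
grip_force: 40.0
```

Request:
{"op": "servo_tool", "data": {
  "steps": [
    [[0,0,0,0,0],[0,0,0,-0.01,0],[0,0,0,-0.03,0],[0,0,0,-0.04,0],[0,0,0,-0.04,0],[0,0,0,-0.03,0],[0,0,0,-0.01,0],[0,0,0,0,0]]
  ]
}}

```text
clock: 5.65
position: [0.5067, -0.2231, 0.1945]
tcp_rot: [-180.0, -0.0, 163.4]
ft_force: [0.5, 0.7, -2.8]
finger_gap: 0.0152
grip_force: 40.0
```

```bash
python3 - <<'E'
from h import *
to(.591,.072,181.5)
E
```

```text
pos [ 0.5067 -0.2231  0.1945] rot [-1.7999e+02 -3.0000e-02  1.6339e+02] F [ 0.5  0.7 -2.8] gap 0.0152 grip 40.0 t 5.65 | turn -0.316 then shift [-0.092   0.2928] dz None
```

Request:
{"op": "servo_tool", "data": {
  "steps": [
    [[0,0,0,0,-0.158],[0,0,0,0,-0.158],[0,-0.005,0.015,0,0],[0,-0.01,0.031,0,0],[0,-0.01,0.032,0,0],[0,-0.01,0.032,0,0],[0,-0.01,0.032,0,0],[0,-0.01,0.032,0,0],[0,-0.01,0.032,0,0],[0,-0.01,0.032,0,0],[0,-0.01,0.031,0,0],[0,-0.007,0.024,0,0]]
  ]
}}

```text
clock: 7.15
position: [0.5905, 0.0759, 0.1932]
tcp_rot: [179.9, -0.2, -178.5]
ft_force: [-0.1, -0.2, -2.2]
finger_gap: 0.0154
grip_force: 40.0
```

Request:
{"op": "servo_tool", "data": {
  "steps": [
    [[0,0,0,0,0],[0,0,0,0.02,0],[0,0,0,0.02,0],[0,0,0,0,0],[0,0,0,0,0]]
  ]
}}

```text
clock: 7.78
position: [0.5916, 0.0716, 0.1551]
tcp_rot: [-180.0, 0.0, -178.6]
ft_force: [0.3, -0.3, -2.5]
finger_gap: 0.0158
grip_force: 40.0
```

```bash
python3 - <<'E'
from h import *
to(.591,.072,181.5,.106)
cap('top','p1')
E
```

```text
pos [0.5916 0.0716 0.1551] rot [-1.7998e+02  3.0000e-02 -1.7858e+02] F [ 0.3 -0.3 -2.5] gap 0.0158 grip 40.0 t 7.775 | turn -0.001 then shift [0.0006 0.0004] dz 0.0491
```

View pics/p1.png

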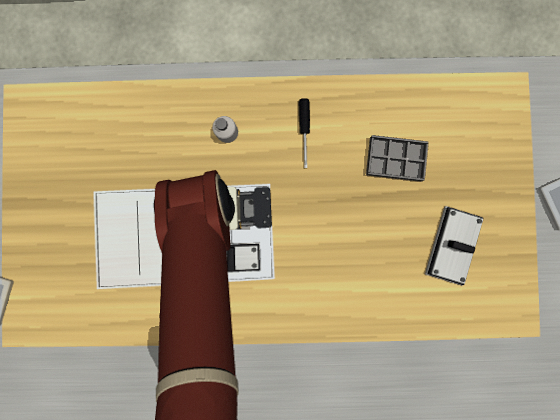

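The gripper holds small1 above the upper half of the right bay at about (255,208), clear of small2 at (245,257). I lower it slowly.

Request:
{"op": "servo_tool", "data": {
  "steps": [
    [[0,0,0,0.015,0],[0,0,0,0.015,0],[0,0,0,0.01,0],[0,0,0,0.005,0],[0,0,0,0.003,0],[0,0,0,0.002,0],[0,0,0,0.001,0],[0,0,0,0,0],[0,0,0,0,0]]
  ]
}}

```text
clock: 8.95
position: [0.5915, 0.0723, 0.1038]
tcp_rot: [180.0, 0.0, -178.5]
ft_force: [-0.8, 0.1, -2.0]
finger_gap: 0.016
grip_force: 40.0
```

Request:
{"op": "servo_tool", "data": {
  "steps": [
    [[0,0,0,0.001,0],[0,0,0,0.001,0],[0,0,0,0.001,0],[0,0,0,0,0],[0,0,0,0,0]]
  ]
}}

```text
clock: 9.57
position: [0.5914, 0.0722, 0.1006]
tcp_rot: [-180.0, -0.0, -178.5]
ft_force: [-0.5, -0.4, -3.0]
finger_gap: 0.0161
grip_force: 40.0
```

Request:
{"op": "servo_tool", "data": {
  "steps": [
    [[0,0,0,0.001,0],[0,0,0,0.001,0],[0,0,0,0,0],[0,0,0,0,0]]
  ]
}}

```text
clock: 10.07
position: [0.5916, 0.0721, 0.1002]
tcp_rot: [180.0, 0.0, -178.5]
ft_force: [-2.5, -0.1, 6.1]
finger_gap: 0.0157
grip_force: 40.0
```

Request:
{"op": "servo_tool", "data": {
  "steps": [
    [[0,0,0,0,0],[0.25,0,0,0,0],[0.35,0,0,0,0],[0.5,0,0,0,0],[0.6,0,0,0,0],[0.6,0,0,0,0],[0.6,0,0,-0.01,0],[0.6,0,0,-0.03,0],[0.6,0,0,-0.04,0],[0.6,0,0,-0.04,0],[0.6,0,0,-0.01,0],[0.6,0,0,0,0]]
  ],
  "squeeze": 5
}}

```text
clock: 11.58
position: [0.5914, 0.0722, 0.2291]
tcp_rot: [180.0, 0.1, -178.5]
ft_force: [-0.9, -1.1, -1.0]
finger_gap: 0.0559
grip_force: 0.0
```

```bash
python3 - <<'E'
from h import *
to(.505,-.428,71.7)
E
```

```text
pos [0.5914 0.0722 0.2291] rot [ 1.800e+02  6.000e-02 -1.785e+02] F [-0.9 -1.1 -1. ] gap 0.0559 grip 0.0 t 11.575 | turn -1.225 then shift [ 0.5021 -0.075 ] dz None
```

Request:
{"op": "servo_tool", "data": {
  "steps": [
    [[0.6,0,0,0,0.16],[0.6,0,0,0,0.16],[0.6,0,0,0,0.16],[0.6,0,0,0,0.16],[0.6,0,0,0,0.16],[0.6,0,0,0,0.16],[0.6,0,0,0,0.16],[0.6,0,0,0,0.16],[0.6,0,0,0,0.16],[0.6,0,0,0,0.16],[0.6,0,0,0,0.16],[0.6,0,0,0,0.156]]
  ]
}}

```text
clock: 13.08
position: [0.5901, 0.0722, 0.2265]
tcp_rot: [-179.8, 0.1, 71.4]
ft_force: [-0.0, 0.0, -0.3]
finger_gap: 0.0557
grip_force: 0.0
```

Request:
{"op": "servo_tool", "data": {
  "steps": [
    [[0.6,-0.03,0.005,0,0],[0.6,-0.05,0.007,0,0],[0.6,-0.05,0.007,0,0],[0.6,-0.05,0.007,0,0],[0.6,-0.05,0.008,0,0],[0.6,-0.05,0.008,0,0],[0.6,-0.05,0.008,0,0],[0.6,-0.05,0.008,0,0],[0.6,-0.05,0.007,0,0],[0.6,-0.05,0.007,0.02,0],[0.6,-0.022,0.003,0.02,0],[0.6,0,0,0,0]]
  ]
}}

```text
clock: 14.58
position: [0.5021, -0.4285, 0.1848]
tcp_rot: [-179.6, -0.1, 71.5]
ft_force: [-0.3, 1.5, -0.2]
finger_gap: 0.0557
grip_force: 0.0
```

```bash
python3 - <<'E'
from h import *
d=cap('top','L1'); s=cap('side','L1s')
to(.505,-.428,71.7,.042)
cv2.imwrite('pics/L1c.png',np.hstack([cv2.resize(d['color'][180:295,90:280],(570,345))[:,:400],cv2.resize(s['color'][250:420,130:330],(400,345))]))
E
```

```text
pos [ 0.5056 -0.4264  0.1876] rot [-1.7989e+02 -1.1000e-01  7.1770e+01] F [0.  0.1 0. ] gap 0.0559 grip 0.0 t 14.675 | turn 0.001 then shift [-0.0017 -0.    ] dz 0.1456
```

View pics/L1s.png

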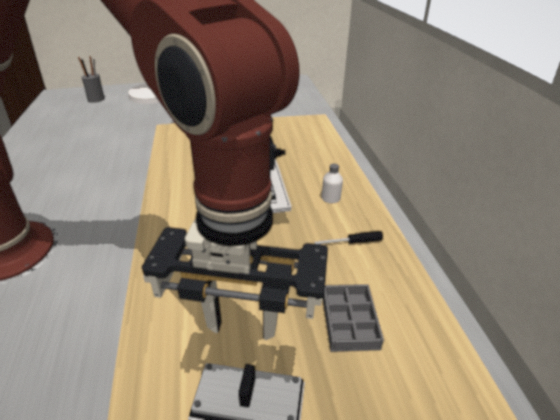

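The fingers straddle the large clamp's bar at (247,385) in the side view, so I descend and grip.

Request:
{"op": "servo_tool", "data": {
  "steps": [
    [[0.6,-0.001,0,0.03,0],[0.6,0,0,0.04,0],[0.6,0,0,0.035,0],[0.6,0,0,0.025,0],[0.6,0,0,0.012,0],[0.6,0,0,0.002,0],[0.6,0,0,0,0],[0,0,0,0,0],[0,0,0,0,0],[0,0,0,0,0],[0,0,0,0,0],[0,0,0,0,0]]
  ],
  "squeeze": 55
}}

```text
clock: 16.18
position: [0.505, -0.429, 0.0447]
tcp_rot: [180.0, 0.0, 71.7]
ft_force: [-0.6, 0.5, -0.5]
finger_gap: 0.0156
grip_force: 55.0
```

Request:
{"op": "servo_tool", "data": {
  "steps": [
    [[0,0,0,0,0],[0,0,0,-0.01,0],[0,0,0,-0.03,0],[0,0,0,-0.04,0],[0,0,0,-0.04,0],[0,0,0,-0.04,0],[0,0,0,-0.04,0],[0,0,0,-0.02,0],[0,0,0,-0.005,0],[0,0,0,0,0]]
  ]
}}

```text
clock: 17.42
position: [0.5043, -0.4281, 0.2683]
tcp_rot: [-179.8, -0.1, 71.7]
ft_force: [-0.5, 0.2, -6.4]
finger_gap: 0.0159
grip_force: 55.0
```

```bash
python3 - <<'E'
from h import *
to(.541,.2705,91.5)
E
```

```text
pos [ 0.5043 -0.4281  0.2683] rot [-1.7985e+02 -8.0000e-02  7.1720e+01] F [-0.5  0.2 -6.4] gap 0.0159 grip 55.0 t 17.425 | turn -0.345 then shift [0.6974 0.055 ] dz None
```

View pics/L1.png

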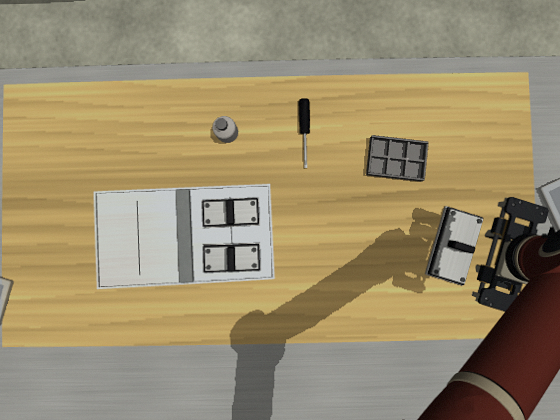

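small1 lies flat beside small2, at (231,212) against (231,257). The large clamp is lifted, so I carry it to the left bay.

Request:
{"op": "servo_tool", "data": {
  "steps": [
    [[0,0,0,0,-0.115],[0,0,0,0,-0.115],[0,0,0,0,-0.115],[0,0.015,0.001,0,0],[0,0.03,0.002,0,0],[0,0.04,0.003,0,0],[0,0.045,0.004,0,0],[0,0.045,0.004,0,0],[0,0.045,0.004,0,0],[0,0.045,0.004,0,0],[0,0.045,0.004,0,0],[0,0.045,0.004,0,0]]
  ]
}}

```text
clock: 18.92
position: [0.5245, -0.0703, 0.2691]
tcp_rot: [-179.9, -0.1, 91.4]
ft_force: [0.4, 0.0, -5.7]
finger_gap: 0.0158
grip_force: 55.0
```

Request:
{"op": "servo_tool", "data": {
  "steps": [
    [[0,0.045,0.004,0,0],[0,0.045,0.004,0,0],[0,0.045,0.004,0,0],[0,0.045,0.004,0,0],[0,0.045,0.003,0,0],[0,0.045,0.003,0,0],[0,0.04,0.002,0,0],[0,0.025,0.001,0,0],[0,0.007,0,0,0],[0,0,0,0,0],[0,0,0,0,0]]
  ]
}}

```text
clock: 20.3
position: [0.5419, 0.2669, 0.2697]
tcp_rot: [-180.0, 0.1, 91.3]
ft_force: [-0.2, 0.5, -5.6]
finger_gap: 0.0162
grip_force: 55.0
```

```bash
python3 - <<'E'
from h import *
to(.541,.2705,91.5,.135)
d=cap('side','P2')
E
```

```text
pos [0.5419 0.2669 0.2697] rot [-1.7999e+02  1.0000e-01  9.1300e+01] F [-0.2  0.5 -5.6] gap 0.0162 grip 55.0 t 20.3 | turn -0.004 then shift [ 0.0036 -0.0008] dz 0.1347
```

View pics/P2.png

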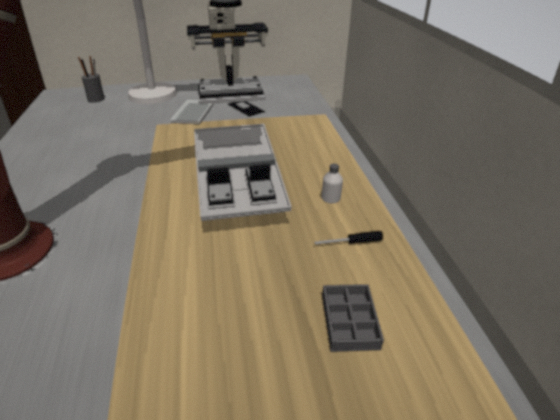

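Request:
{"op": "servo_tool", "data": {
  "steps": [
    [[0,0.0035,-0.001,0.02,0],[0,0,0,0.03,0],[0,0,0,0.03,0],[0,0,0,0.025,0],[0,0,0,0.015,0],[0,0,0,0.008,0],[0,0,0,0.003,0],[0,0,0,0.002,0],[0,0,0,0.002,0],[0,0,0,0.002,0],[0,0,0,0,0]]
  ]
}}

```text
clock: 21.72
position: [0.5405, 0.2728, 0.1326]
tcp_rot: [-180.0, 0.0, 91.5]
ft_force: [-0.4, -0.1, -5.6]
finger_gap: 0.0157
grip_force: 55.0
```

Request:
{"op": "servo_tool", "data": {
  "steps": [
    [[0,0,0,0.0015,0],[0,0,0,0.0015,0],[0,0,0,0.0015,0],[0,0,0,0.0015,0],[0,0,0,0.0015,0],[0,0,0,0.0015,0],[0,0,0,0.0015,0],[0,0,0,0.0015,0],[0,0,0,0.0015,0],[0,0,0,0,0],[0,0,0,0,0]]
  ]
}}

```text
clock: 23.1
position: [0.5409, 0.2731, 0.1192]
tcp_rot: [180.0, -0.0, 91.5]
ft_force: [0.6, 2.1, -2.2]
finger_gap: 0.0157
grip_force: 55.0
```

Request:
{"op": "servo_tool", "data": {
  "steps": [
    [[0,0,0,0.001,0],[0,0,0,0.001,0],[0,0,0,0.001,0],[0,0,0,0,0],[0,0,0,0,0]]
  ]
}}

```text
clock: 23.72
position: [0.5409, 0.2727, 0.1162]
tcp_rot: [180.0, 0.0, 91.5]
ft_force: [0.7, 2.6, -1.0]
finger_gap: 0.0155
grip_force: 55.0
```

Request:
{"op": "servo_tool", "data": {
  "steps": [
    [[0,0,0,0.001,0],[0,0,0,0.0005,0],[0,0,0,0,0],[0,0,0,0,0],[0,0,0,0,0]]
  ]
}}

```text
clock: 24.35
position: [0.5409, 0.2729, 0.1148]
tcp_rot: [180.0, -0.0, 91.5]
ft_force: [-0.4, 3.0, -0.4]
finger_gap: 0.0157
grip_force: 55.0
```

Force on the tool is near zero at level height, so I release.

Request:
{"op": "servo_tool", "data": {
  "steps": [
    [[0,0,0,0,0],[0.22,0,0,0,0],[0.3,0,0,0,0],[0.4,0,0,0,0],[0.5,0,0,0,0],[0.5,0,0,0,0],[0.5,0,0,-0.01,0],[0.5,0,0,-0.03,0],[0.5,0,0,-0.04,0],[0.5,0,0,-0.04,0],[0.5,0,0,-0.04,0],[0.5,0,0,0,0]]
  ],
  "squeeze": 5
}}

```text
clock: 25.85
position: [0.5427, 0.2732, 0.2793]
tcp_rot: [179.5, -0.2, 91.5]
ft_force: [0.6, -0.5, -0.4]
finger_gap: 0.0465
grip_force: 0.0
```

Request:
{"op": "servo_tool", "data": {
  "steps": [
    [[0.5,0.03,0,0,0],[0.5,0.05,0,0,0],[0.5,0.05,0,0,0],[0.5,0.05,0,0,0],[0.5,0.05,0,0,0],[0.5,0.03,0,0,0],[0.5,0,0,0,0],[0.5,0,0,0,0]]
  ]
}}

```text
clock: 26.85
position: [0.5345, 0.5308, 0.2741]
tcp_rot: [-180.0, 0.1, 91.4]
ft_force: [0.5, -0.9, -1.0]
finger_gap: 0.0465
grip_force: 0.0
```

```bash
python3 - <<'E'
from h import *
d=cap('top','F');s=cap('side','Fs')
cv2.imwrite('pics/Fc.png',np.hstack([cv2.resize(d['color'][170:300,85:285],(400,260)),cv2.resize(s['color'][100:230,180:300],(240,260))]))
E
```

```text
(no output)
```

View pics/Fc.png

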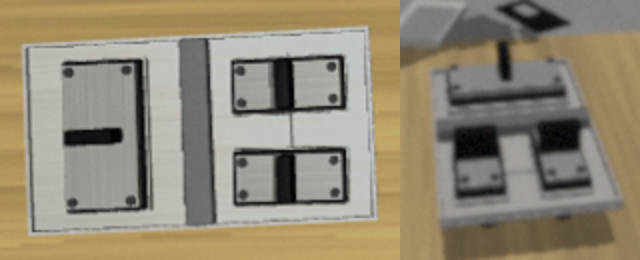

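The final view shows all three clamps flat in their bays. Both tray ends measure the same width, about 190 px, so the tray is level and the arm is clear.

```bash
python3 -c "
from h import *
print(bot.hand_in())"
```

```text
the job is handed in; nothing more can be done
None
```

I handed the job in at about 27 s of arm time: both small clamps lie flat side by side in one bay, the large clamp lies flat in the other, and the tray looked level in the last pictures; no verdict came back.

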